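Load a die plate under the spring clip of a stamping bed

TASK

Press the spring clip's long bar down with one fingertip and keep it down while the other fingertip pushes the brass die plate along between the guide rails and beneath the raised nose of the clip, until it is fully home against the end stop; then let the bar up so that the clip clamps the plate, and move clear. The plate is only pushed, never picked up or tipped, and nothing else on the bench is to be disturbed.

Things in the scene. Friction and masses are not known exactly. Their poses are not given: they have to be found in the camera images.
- bed: Stamping bed: fixed aluminium plate with a ruled grid, 235 x 190 x 10 mm, upper face 10 mm above the table. Origin at table height under the middle line of the guide channel; +x is the push direction (to the end stop), +y the side with the press bar, z up. The plate spans x -155..+80, y -80..+110 mm.
- die: The brass die plate: loose flat block 50 (x) x 60 (y) x 12 mm, about 0.3 kg, thin dark lines on top, lying on the bed between the guide rails, short of the clip's nose. Origin at the centre of its underside, z up; its x axis points roughly along the bed's x. Pushed at the middle of its face nearer the robot, it slides along the channel (2 mm play each side).
- home (a point): Point on the bed's upper face where the die's origin lies when the die is fully home: bed x = 25, y = 0 mm. Its axes are the bed's.
- stop (a point): End stop: dark steel bar across the channel, 10 mm high. This point is the middle of the top edge of its near face, bed x = 50 mm.
- mouth (a point): Middle of the channel, on the bed's face, where the two guide rails begin (bed x = -105 mm). The rails are dark steel, 5 mm thick, 6 mm high, inner faces at bed y = -32 and +32 mm; they run straight from here to the end stop.
- rod (a point): Middle of the clip's hinge rod: 8 mm thick, along the bed's x, at bed y = 45 mm, 25 mm above the table. It runs between two bearing blocks 21 mm high on the bed, at bed x = -136 and +41 mm.
- press_bar (a point): Middle of the upper face of the clip's press bar, a slippery white PTFE-faced strip, 140 mm along the bed's x (bed x -130..+10), 36 mm wide. At rest tilted, outer edge high, this point at bed y 72 mm, 25 mm above the table; fully pressed level, 15 mm above the table (5 above the bed, 7 below the die's top), at bed y 52..88 mm. A pressing finger slides along it easily.
- nose (a point): Lowest point of the clip's nose, a rounded steel bar at bed x 12..32, y about 5 mm, beyond the hinge rod from the press bar: it rises as the bar goes down. At rest 5 mm above the bed, where it blocks the die; about 20 mm above the bed with the bar fully pressed.
- clip (a joint): Angle of the spring clip about its rod, rad: 0 at rest, 0.38 with the bar fully pressed (hard stop). It springs back: about 4 N on the bar starts it, about 7 N holds it fully down. Above 0.18 the nose clears the 12 mm die; released on the die it rests at about 0.175, pressing with about 3 N.
- type_a: Bystander: upright brass type block 16 x 14 x 24 mm standing on the bed outside the rail on the -y side; origin at the centre of its underside.
- type_b: Bystander: a second, equal brass type block beside it.
- flask: Bystander: red-covered hip flask lying flat, about 115 x 90 x 22 mm, on the table on the bed's -y side; origin under its middle.
- foil_roll: Bystander: foil roll standing on end, 56 mm diameter, 50 mm high; origin at the centre of its underside.
- stamper: Bystander: wood and brass hand stamp 40 x 30 x 34 mm; origin at the centre of its underside.
- tin: Bystander: small open grey bowl, 68 mm diameter, 45 mm high; origin at the centre of its underside.
- screwdriver: Bystander: screwdriver 170 mm long lying beyond the bed; origin near its middle, on the underside.

How it is judged:
By the outcome, as a careful person would: the job done as asked, in the order asked, and still so for the second after the job is handed in, with the robot touching nothing.
It also fails if it takes over 58 s, if anything falls off the work surface, if the arm or the gripper's body presses on something with over 40 N, if the wrist force passes 120 N, or if a joint passes its speed limit or range.

ROBOT

A 6-joint arm with a two-finger parallel gripper is mounted at the origin on the work surface. World frame = base frame: x ahead of the robot, y to its left, z up, the work surface at z = 0. Lengths are in m, angles in rad, forces in N, time in s.
With the tool pointing down it reaches from about 0.275 to 0.825 m from the base axis. Payload 4.9 kg.
Tool frame: the origin (TCP) lies midway between the tips of the shut fingers; the grasp point (between the pads) lies 19 mm behind it (env.tcp_to_grasp is the distance from the TCP to the grasp point, in m); y points along the fingers, z is the direction in which the jaws open and shut, and the axes are right-handed (so a half turn about y gives the same grasp; the last joint's range is limited). The gripper opens to 85 mm and grips with 20 to 120 N. Pads are 22 mm wide; open, the fingers measure 114 mm over their backs; the gripper's body (76 mm by 85 mm) begins 54 mm behind the grasp point. The pads swing forward as they close: fully open they stand 13 mm farther back than shut.
Start: joints at [-1.377, 0.326, -0.193, 1.052, 0, 1.437], TCP at [0.177, -0.521, 0.208] pointing down, gripper open.
Joint ranges: [-2.65, 2.65], [-0.97, 1.79], [-1.3, 1.35], [-1.93, 2.1], [-1.47, 1.37], [-3.14, 3.14]. Speed limits (rad/s): [2.57, 2.57, 3.14, 3.14, 3.14, 3.14].

INTERFACE

Orientations are given as a rotation vector (axis times angle).
In Python, from rig import env gives the robot as it stands. The module is installed in compiled form; this text tells all that it offers.
- The arm moves only by the shell command python3 -m crank 'ROWS' [OPENING]. ROWS is JSON, a list of rows, each a list of 2 entries, a list of its own where there are three numbers: the shift along the world's x, y, z in mm, then the turn, a rotation vector about the world's x, y, z in rad. In form: [[[tx, ty, tz], [ax, ay, az]], ...]. A call has exactly 5 rows; each row is the pose to reach, as a shift and turn from the pose commanded when the call began; what a row does not reach only later rows make up. A row lasts 1/8 s, in which the tool goes at most 62.5 mm and 10.7 degrees, less where a joint would pass 70% of its speed; a pose out of reach is approached as far as the arm can. A call with a gripper value outside its range is refused whole. OPENING is the opening, from -1 (shut) to 1 (fully open), so that 0 is half open, set as the call begins (- or left out, the last holds). The fingers move at their own pace and stop on an object; the grip force is fixed at half the most. Time passes only in rows, so rows that repeat a pose let the fingers close, or fill a call up. It gives the time, the measured TCP pose, the force and the opening at its end, in the units of the state.
- env.get_state(): the state, without advancing time (a new reading comes with each control period).
- env.grab_frame(name): name is "side" or "top" or "wrist"; returns a dict with "color" (420x560x3 uint8, red, green, blue), "z_map" (420x560 float32, m along the optical axis (not along the pixel's ray), 0 where there is no reading), "camera_matrix" (3x3 intrinsics, pixels), "pose" (4x4, takes a point from camera to world coordinates); the wrist camera has in their place "tool_from_camera" (4x4, takes a point from camera to tool coordinates, whose origin is the TCP and whose axes are the tool frame's). Camera axes: x right, y down, z forward; pixel columns grow to the right and rows downward; lengths in m; the calibration is good to about 2 mm. A picture is of the moment at which its call begins: read the wrist's pose just before it.
- env.finish_job(): hands the job in, once; it reports no verdict.
The state is a dict: "time_s": time; "q": joint angles; "dq": joint speeds; "joint_efforts": joint torques, N m; "ee_pos": TCP position; "orientation": TCP orientation; "ft_force": force on the tool from outside, world axes, zero at the start; "wrist_torque": the same for the moment, N m; "gripper_width": finger opening in m.
Only numpy, scipy, OpenCV 4.12 (cv2) and the standard library are available. Lean on these libraries where they do the work, as an engineer would, in place of code of your own. Each camera call takes 0.05 s, during which the arm holds its last target. There are 200 camera calls.

## Working session

There is one attempt and no reset: what is moved stays moved. The work goes in short steps, Python scripts to look and compute and a shell command to move; the robot and the scene stay as the last step left them, time stands still between calls to the robot, and variables do not carry over. Pictures are saved under pics/ and viewed, about 8 in all and at most 12, crops included, and the job is handed in when it is done.

```bash
mkdir -p pics; cat > h.py <<'E'
import numpy as np, cv2
from rig import env
def cast(f,u,v,z):
    K=f["camera_matrix"];T=f["pose"]
    d=T[:3,:3]@np.linalg.inv(K)@np.array([u,v,1.]);o=T[:3,3]
    return o+d*(z-o[2])/d[2]
def pts(f):
    Z=f["z_map"];v,u=np.indices(Z.shape);K=f["camera_matrix"]
    P=np.stack([(u-K[0,2])/K[0,0]*Z,(v-K[1,2])/K[1,1]*Z,Z],-1)
    return P@f["pose"][:3,:3].T+f["pose"][:3,3]
E
python3 - <<'E'
from h import *
s=env.get_state();print({k:np.round(v,4) for k,v in s.items()})
for n in("top","side"):
    f=env.grab_frame(n);np.savez(n+"0.npz",**f)
    cv2.imwrite(f"pics/{n}0.png",f["color"][:,:,::-1]); print(n,f["pose"].round(3).tolist(),f["camera_matrix"].round(1).tolist())
E
```

```text
{'time_s': np.float64(0.0), 'q': array([-1.3772,  0.3269, -0.1936,  1.052 , -0.    ,  1.4366]), 'dq': array([-0.001 ,  0.0004, -0.0006, -0.0009, -0.0008, -0.0004]), 'joint_efforts': array([-1.10000e-03, -4.43392e+01,  2.62442e+01,  1.53000e-02,
       -2.00000e-04, -0.00000e+00]), 'ee_pos': array([ 0.1769, -0.5201,  0.2076]), 'orientation': array([-0.3381,  2.0459, -2.0422]), 'ft_force': array([-1.3052,  0.0664, -0.0019]), 'wrist_torque': array([ 0.016 , -0.0187, -0.0001]), 'gripper_width': np.float64(0.0855)}
top [[-0.006, -0.997, 0.071, 0.521], [-1.0, 0.006, 0.003, 0.016], [-0.003, -0.071, -0.997, 1.206], [0.0, 0.0, 0.0, 1.0]] [[533.1, 0.0, 283.0], [0.0, 533.1, 204.6], [0.0, 0.0, 1.0]]
side [[0.886, -0.249, 0.39, 0.304], [-0.463, -0.48, 0.745, -0.58], [0.002, -0.841, -0.54, 0.503], [0.0, 0.0, 0.0, 1.0]] [[447.5, 0.0, 269.9], [0.0, 447.5, 204.6], [0.0, 0.0, 1.0]]
```

View pics/top0.png

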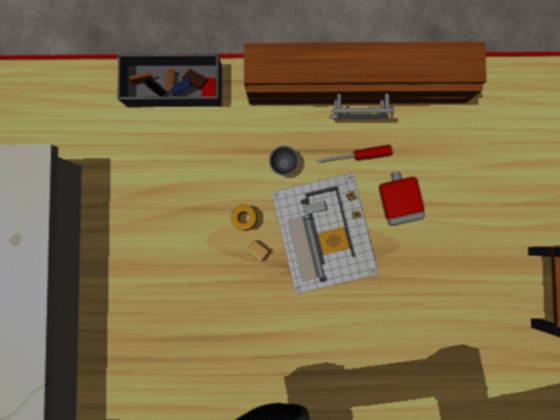

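View pics/side0.png

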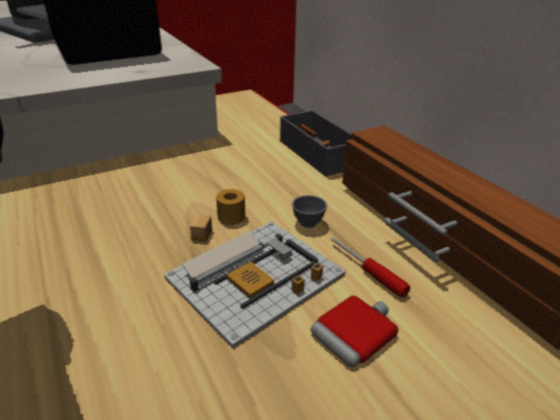

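The top view shows the bed with corners near (273,192), (352,174), (377,274) and (297,292), the die at (333,241), the press bar at (305,248) and the nose at (318,207). The side view agrees. The bed's +x points up the image, tilted slightly left.

```bash
cat > m.py <<'E'
from h import *
from scipy.spatial.transform import Rotation as R
f=dict(np.load("top0.npz"));P=pts(f);c=f["color"]
hsv=cv2.cvtColor(c,cv2.COLOR_RGB2HSV)
roi=np.zeros(c.shape[:2],np.uint8);roi[168:300,266:384]=1
z=P[...,2]
m=((hsv[...,1]<70)&(roi>0)).astype(np.uint8)
m=cv2.morphologyEx(m,cv2.MORPH_CLOSE,np.ones((9,9)));m=cv2.morphologyEx(m,cv2.MORPH_OPEN,np.ones((5,5)))
cs,_=cv2.findContours(m,0,1);k=max(cs,key=cv2.contourArea)
W=np.array([cast(f,u,v,.010)[:2]*1000 for u,v in k[:,0]],np.float32)
r=cv2.minAreaRect(W);print("bed rect",r)
b=cv2.boxPoints(r);print(b.round(1).tolist())
# yaw: long (235) edge near +x
e=[b[1]-b[0],b[2]-b[1]];L=max(e,key=np.linalg.norm);L=L*np.sign(L[0])
yaw=np.arctan2(L[1],L[0]);ax=np.array([np.cos(yaw),np.sin(yaw)]);ay=np.array([-ax[1],ax[0]])
ctr=np.array(r[0]);org=ctr+37.5*ax-15*ay
print("yaw deg",np.degrees(yaw),"origin",org)
d=((hsv[...,0]>12)&(hsv[...,0]<28)&(hsv[...,1]>150)).astype(np.uint8);dm=np.zeros_like(d);dm[222:260,315:352]=d[222:260,315:352]
dm=cv2.morphologyEx(dm,cv2.MORPH_CLOSE,np.ones((5,5)))
cs,_=cv2.findContours(dm,0,1);k2=max(cs,key=cv2.contourArea)
W2=np.array([cast(f,u,v,.022)[:2]*1000 for u,v in k2[:,0]],np.float32);r2=cv2.minAreaRect(W2)
q=np.array(r2[0])-org;print("die",r2,"bed xy",q@ax,q@ay)
for n,g in(("top",f),("side",dict(np.load("side0.npz")))):
    Q=pts(g)-np.array([*org,0])/1000
    bx=(Q[...,:2]@ax)*1000;by=(Q[...,:2]@ay)*1000;bz=Q[...,2]*1000
    for nm,(x0,x1,y0,y1) in dict(bedface=(-145,-110,-70,-40),die=(q@ax-15,q@ax+15,-20,20),bar=(-110,-10,68,76),table=(-200,-170,-50,50)).items():
        s=(bx>x0)&(bx<x1)&(by>y0)&(by<y1)&(g["z_map"]>0);print(n,nm,s.sum(),np.median(bz[s]).round(1))
o=env.get_state()["orientation"];M=R.from_rotvec(o).as_matrix();print(M.round(3).tolist())
a=np.degrees(np.arctan2(M[1,2],M[0,2]));t=np.degrees(np.arctan2(ay[1],ay[0]));print("jaw yaw",a,"want",t)
T=cv2.resize(c[165:300,262:388],None,fx=5,fy=5,interpolation=2)[:,:,::-1].copy()
def pr(x,y,zz):
    p=np.array([*(org+x*ax+y*ay),zz])/1000;w=np.linalg.inv(f["pose"])@[*p,1];u=f["camera_matrix"]@w[:3];u=u[:2]/u[2]
    return tuple(int(i) for i in((u-[262,165])*5+2))
for x,y,zz in[(-155,-80,10),(-155,110,10),(80,-80,10),(80,110,10),(50,0,20),(50,32,20),(50,-32,20),(-105,-32,16),(-105,32,16),(-136,45,25),(41,45,25),(22,5,15),(-130,72,25),(10,72,25)]:cv2.circle(T,pr(x,y,zz),4,(255,0,255),2)
cv2.imwrite("pics/ov.png",T[:600])
E
python3 m.py
```

```text
bed rect ((542.9256591796875, -72.40532684326172), (235.24673461914062, 190.62559509277344), 13.10855770111084)
[[406.79998779296875, -6.300000190734863], [450.0, -191.89999389648438], [679.0999755859375, -138.60000610351562], [635.9000244140625, 47.099998474121094]]
yaw deg 13.108556 origin [582.85043764 -78.50958061]
die ((524.9961547851562, -91.31388854980469), (46.571346282958984, 60.25460433959961), 13.650403022766113) bed xy -59.25069717499596 0.6505085339537686
top bedface 211 8.6
top die 244 20.9
top bar 160 24.3
top table 606 -1.0
side bedface 381 10.6
side die 318 22.8
side bar 251 25.1
side table 1093 0.7
[[-0.947, -0.0, 0.322], [-0.322, 0.002, -0.947], [-0.0, -1.0, -0.002]]
jaw yaw -71.21940270581186 want 103.10855
```

View pics/ov.png

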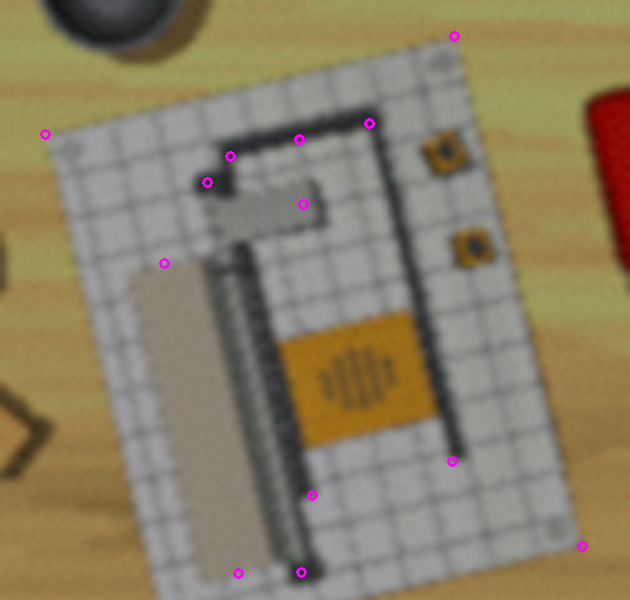

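The overlay fits: bed 235.2 x 190.6 mm, yaw 13.1°, origin (582.9, -78.5), die at bed x about -60. I'll move to a hover above bed (-106, 35).

```bash
python3 -m crank '[[[60,92,0],[0,0,0]],[[90,138,0],[0,0,-0.03]],[[120,184,0],[0,0,-0.06]],[[150,230,0],[0,0,-0.08]],[[180,276,0],[0,0,-0.099]]]' 0.32; python3 -m crank '[[[30,46,-5],[0,0,0]],[[60,92,-20],[0,0,0]],[[90,138,-40],[0,0,0]],[[115,176,-70],[0,0,0]],[[115,176,-90],[0,0,0]]]';python3 -m crank '[[[0,0,0],[0,0,0]],[[0,0,0],[0,0,0]],[[0,0,0],[0,0,0]],[[0,0,0],[0,0,0]],[[0,0,0],[0,0,0]]]'
cat > b.py <<'E'
from h import *
from scipy.spatial.transform import Rotation as R
t=np.radians(13.11);ax=np.array([np.cos(t),np.sin(t)]);ay=np.array([-ax[1],ax[0]]);org=np.array([582.85,-78.5])
def st():
    s=env.get_state();p=s["ee_pos"]*1000;q=p[:2]-org;M=R.from_rotvec(s["orientation"]).as_matrix();F=s["ft_force"]
    print("t %.2f bed x %.1f y %.1f z %.1f"%(s["time_s"],q@ax,q@ay,p[2]),"yawerr %.2f tilt"%(np.degrees(np.arctan2(M[1,2],M[0,2]))+76.89),M[:2,1].round(3),"F bed",(F[:2]@ax).round(1),(F[:2]@ay).round(1),F[2].round(1),"w %.1f"%(s["gripper_width"]*1000))
    return s
E
python3 - <<'E'
from b import *
s=st();f=env.grab_frame("wrist");cv2.imwrite("pics/w1.png",f["color"][:,:,::-1])
g=env.grab_frame("side");cv2.imwrite("pics/s1.png",cv2.resize(g["color"][130:350,120:380],None,fx=2.6,fy=2.6)[:,:,::-1])
print(f["tool_from_camera"].round(3).tolist())
np.savez("w1.npz",**f)
E
```

```text
time_s: 0.72
ee_pos: [0.3485, -0.2571, 0.2083]
orientation: [-0.24, 2.101, -2.101]
ft_force: [1.2, -0.6, 0.9]
gripper_width: 0.0565
time_s: 1.35
ee_pos: [0.4634, -0.0801, 0.1169]
orientation: [-0.247, 2.099, -2.097]
ft_force: [-1.5, -1.0, -0.2]
gripper_width: 0.0566
time_s: 1.98
ee_pos: [0.463, -0.0834, 0.1188]
orientation: [-0.24, 2.1, -2.101]
ft_force: [-0.1, -0.3, 0.7]
gripper_width: 0.0566
t 1.98 bed x -117.8 y 22.5 z 118.8 yawerr -0.04 tilt [ 0.001 -0.   ] F bed -0.1 -0.3 0.7 w 56.6
[[-0.0, 0.955, 0.296, -0.076], [0.002, -0.296, 0.955, -0.166], [1.0, 0.001, -0.001, -0.0], [0.0, 0.0, 0.0, 1.0]]
```

View pics/w1.png

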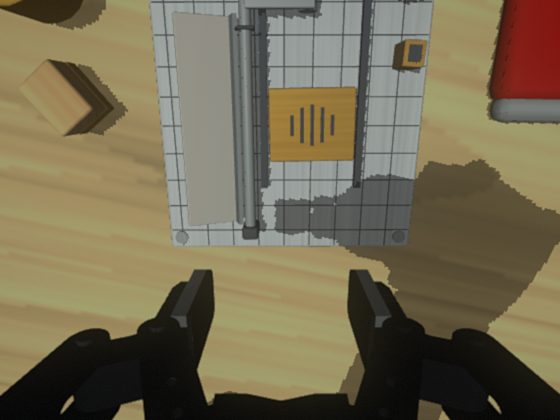

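The wrist view shows the die's back edge at (272,161)-(354,160), the bar at (172–245, 12–225), and the finger tips at (203,275) and (358,275). I'll measure the die and the tips from it.

```bash
python3 - <<'E'
from b import *
f=dict(np.load("w1.npz"));s=st()
M=np.eye(4);M[:3,:3]=R.from_rotvec(s["orientation"]).as_matrix();M[:3,3]=s["ee_pos"]
Tc=f["tool_from_camera"];g=dict(f,pose=M@Tc)
def bed(u,v,z):
    p=cast(g,u,v,z)[:2]*1000-org;return (p@ax).round(1),(p@ay).round(1)
for n,u,v,z in[("dieBL",271,161,.022),("dieBR",356,160,.022),("dieFL",270,88,.022),("dieFR",354,86,.022),("bedNL",175,246,.01),("bedNR",408,246,.01),("railR end",357,187,.016)]:print(n,bed(u,v,z))
gt=dict(f,pose=Tc);Q=pts(gt)*1000
for u0,u1 in((190,216),(346,376)):
    q=Q[266:325,u0:u1].reshape(-1,3);q=q[(q[:,1]>-30)&(q[:,1]<20)]
    print(len(q),"x",np.percentile(q[:,0],[1,50,99]).round(1),"y",np.percentile(q[:,1],[1,50,99]).round(1),"z",np.percentile(q[:,2],[1,50,99]).round(1))
    t=q[q[:,1]>np.percentile(q[:,1],99)-4];print(" tip z",t[:,2].min().round(1),t[:,2].max().round(1),"x",t[:,0].min().round(1),t[:,0].max().round(1))
E
```

```text
t 2.08 bed x -117.9 y 22.7 z 118.6 yawerr -0.02 tilt [ 0. -0.] F bed 0.0 0.1 -0.4 w 56.1
dieBL (np.float64(-82.7), np.float64(30.1))
dieBR (np.float64(-82.0), np.float64(-30.8))
dieFL (np.float64(-33.2), np.float64(30.4))
dieFR (np.float64(-31.9), np.float64(-26.4))
bedNL (np.float64(-153.1), np.float64(108.2))
bedNR (np.float64(-153.0), np.float64(-79.2))
railR end (np.float64(-103.1), np.float64(-34.0))
36 x [-9.2 -0.5  8.1] y [-29.8 -29.3 -27.4] z [-28.9 -28.6 -28.4]
 tip z -28.9 -28.4 x -9.3 8.1
36 x [-10.7  -1.8   8.3] y [-29.9 -29.2 -27.5] z [27.6 27.8 32. ]
 tip z 27.5 34.0 x -10.9 8.3
```

```bash
python3 -m crank '[[[5,8,-15],[0,0,0]],[[9,15,-35],[0,0,0]],[[9,15,-60],[0,0,0]],[[9,15,-80],[0,0,0]],[[9,15,-80],[0,0,0]]]'; python3 - <<'E'
from b import *
s=st();f=env.grab_frame("wrist");g=env.grab_frame("side")
a=cv2.resize(g["color"][180:320,130:330],None,fx=3,fy=3);b=f["color"]
cv2.imwrite("pics/c2.png",np.vstack([cv2.resize(a,(400,280)),cv2.resize(b,(400,300))])[:,:,::-1])
E
```

```text
time_s: 2.7
ee_pos: [0.4701, -0.0669, 0.0363]
orientation: [-0.246, 2.104, -2.1]
ft_force: [-0.4, 0.2, 1.0]
gripper_width: 0.0562
t 2.70 bed x -107.2 y 36.9 z 36.3 yawerr 0.03 tilt [-0.004  0.001] F bed -0.3 0.3 1.0 w 56.2
```

View pics/c2.png

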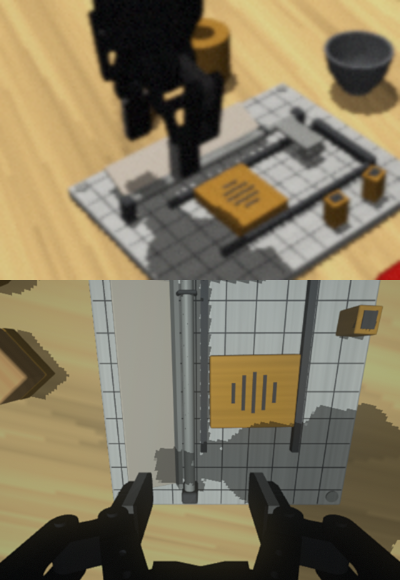

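Both views show the left finger over the bar and the right finger behind the die, clear of the rail. Descending gently and watching the force.

```bash
for i in 1; do python3 -m crank '[[[0,-1,-3],[0,0,0]],[[0,-1,-6],[0,0,0]],[[0,-1,-9],[0,0,0]],[[0,-1,-12],[0,0,0]],[[0,-1,-12],[0,0,0]]]'; done; python3 -c "
from b import *
st()"; python3 -m crank '[[[0,0,-1],[0,0,0]],[[0,0,-2],[0,0,0]],[[0,0,-3],[0,0,0]],[[0,0,-4],[0,0,0]],[[0,0,-4],[0,0,0]]]'; python3 -c "
from b import *
st()"
```

```text
time_s: 3.42
ee_pos: [0.4716, -0.0689, 0.0262]
orientation: [-0.242, 2.101, -2.1]
ft_force: [-0.3, -0.3, 0.3]
gripper_width: 0.056
t 3.42 bed x -106.2 y 34.6 z 26.2 yawerr -0.00 tilt [-0.  0.] F bed -0.3 -0.3 0.3 w 56.0
time_s: 4.05
ee_pos: [0.4718, -0.0689, 0.0223]
orientation: [-0.241, 2.1, -2.1]
ft_force: [0.0, -0.0, 0.9]
gripper_width: 0.0564
t 4.05 bed x -106.0 y 34.5 z 22.3 yawerr -0.00 tilt [-0.  0.] F bed 0.0 -0.0 0.9 w 56.4
```

```bash
for i in 1; do python3 -m crank '[[[0,0,-1],[0,0,0]],[[0,0,-2],[0,0,0]],[[0,0,-3],[0,0,0]],[[0,0,-4],[0,0,0]],[[0,0,-4],[0,0,0]]]'; done; python3 -c "
from b import *
st()"; python3 -m crank '[[[0,0,-1],[0,0,0]],[[0,0,-2],[0,0,0]],[[0,0,-3],[0,0,0]],[[0,0,-4],[0,0,0]],[[0,0,-4],[0,0,0]]]'; python3 -c "
from b import *
st()"
```

```text
time_s: 4.68
ee_pos: [0.4717, -0.0689, 0.0183]
orientation: [-0.242, 2.1, -2.1]
ft_force: [0.1, -0.4, 0.3]
gripper_width: 0.0565
t 4.67 bed x -106.1 y 34.5 z 18.3 yawerr 0.00 tilt [-0.  0.] F bed 0.0 -0.4 0.3 w 56.5
time_s: 5.3
ee_pos: [0.4717, -0.069, 0.0143]
orientation: [-0.242, 2.1, -2.1]
ft_force: [-0.2, -0.1, 0.5]
gripper_width: 0.0563
t 5.30 bed x -106.1 y 34.5 z 14.3 yawerr -0.00 tilt [-0.  0.] F bed -0.2 -0.1 0.5 w 56.3
```

```bash
python3 -m crank '[[[0,0,-1],[0,0,0]],[[0,0,-1],[0,0,0]],[[0,0,-2],[0,0,0]],[[0,0,-2],[0,0,0]],[[0,0,-2],[0,0,0]]]'; python3 - <<'E'
from b import *
s=st();g=env.grab_frame("side")
cv2.imwrite("pics/s3.png",cv2.resize(g["color"][190:320,130:330],None,fx=4,fy=4,interpolation=2)[:,:,::-1])
E
```

```text
time_s: 5.92
ee_pos: [0.4718, -0.069, 0.0124]
orientation: [-0.241, 2.1, -2.1]
ft_force: [0.1, -0.5, -0.2]
gripper_width: 0.0564
t 5.92 bed x -106.0 y 34.5 z 12.4 yawerr -0.00 tilt [-0.  0.] F bed -0.0 -0.5 -0.2 w 56.4
```

View pics/s3.png

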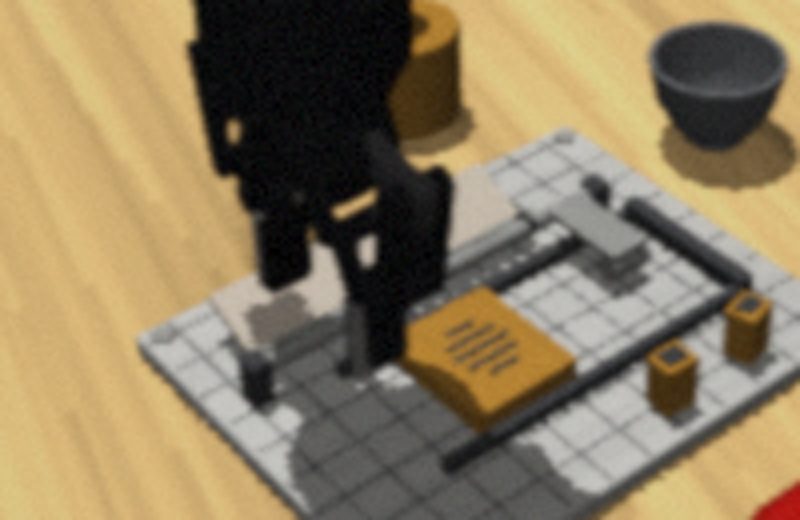

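The near finger tip at (380,360) is low behind the die. The far finger at (285,285) is still just above the bar, so the tips sit well above the TCP at this opening. Continuing down.

```bash
for i in 1; do python3 -m crank '[[[0,0,-1],[0,0,0]],[[0,0,-1],[0,0,0]],[[0,0,-2],[0,0,0]],[[0,0,-2],[0,0,0]],[[0,0,-2],[0,0,0]]]'; done; python3 -c "
from b import *
st()"; python3 -m crank '[[[0,0,-1],[0,0,0]],[[0,0,-1],[0,0,0]],[[0,0,-2],[0,0,0]],[[0,0,-2],[0,0,0]],[[0,0,-2],[0,0,0]]]'; python3 -c "
from b import *
st()"
```

```text
time_s: 6.6
ee_pos: [0.4718, -0.069, 0.0103]
orientation: [-0.241, 2.1, -2.1]
ft_force: [0.1, -1.1, -0.1]
gripper_width: 0.0566
t 6.60 bed x -106.0 y 34.5 z 10.3 yawerr -0.00 tilt [-0.  0.] F bed -0.1 -1.1 -0.1 w 56.6
time_s: 7.22
ee_pos: [0.4718, -0.069, 0.0084]
orientation: [-0.241, 2.1, -2.1]
ft_force: [0.6, -0.7, -0.6]
gripper_width: 0.0564
t 7.22 bed x -106.0 y 34.5 z 8.4 yawerr -0.00 tilt [-0.  0.] F bed 0.4 -0.8 -0.6 w 56.4
```

```bash
python3 - <<'E'
from b import *
st();g=env.grab_frame("side");P=pts(g)*1000;q=P[...,:2]-org;bx=q@ax;by=q@ay;bz=P[...,2];dark=g["color"].max(-1)<45
for n,y0,y1 in(("A",50,95),("B",-20,25)):
    m=dark&(bx>-125)&(bx<-88)&(by>y0)&(by<y1)&(bz>13)&(bz<70)&(g["z_map"]>0)
    print(n,m.sum(),"zmin",np.percentile(bz[m],[0,2,5]).round(1)); k=m&(bz<np.percentile(bz[m],15)); print(bx[k].min(),bx[k].max(),by[k].min(),by[k].max())
m=(bx>-80)&(bx<0)&(by>66)&(by<78)&(g["z_map"]>0)&(bz<40);print("bar z",np.median(bz[m]))
# finger A profile
m=dark&(bx>-125)&(bx<-88)&(by>50)&(by<95)&(g["z_map"]>0)
for lo in range(8,60,4):
    k=m&(bz>=lo)&(bz<lo+4)
    if k.sum():print(lo,k.sum(),bx[k].mean().round(1),by[k].min().round(1),by[k].max().round(1))
w=env.grab_frame("wrist");cv2.imwrite("pics/cmp.png",np.hstack([cv2.resize(g["color"][200:300,150:260],None,fx=3.6,fy=3.6),cv2.resize(w["color"][200:420,60:500],(400,360))])[:,:,::-1])
E
```

```text
t 7.22 bed x -106.0 y 34.5 z 8.4 yawerr -0.00 tilt [-0.  0.] F bed 0.4 -0.8 -0.6 w 56.4
A 185 zmin [37.1 38.4 40.3]
-115.37604253397049 -97.9319795684042 62.977522942696666 65.24971716848265
B 120 zmin [39.4 43.1 45.1]
-117.37979013384785 -101.17083404865065 -5.656821805635243 7.512666306220164
bar z 24.961713294576
36 9 -107.5 63.6 64.6
40 23 -107.6 63.0 65.2
44 18 -106.3 63.2 65.1
48 23 -107.6 62.0 65.1
52 24 -107.7 62.4 65.4
56 21 -106.4 62.5 66.4
```

View pics/cmp.png

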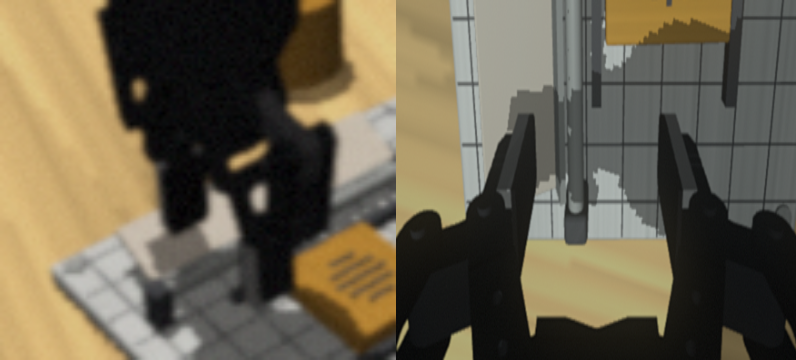

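Both depth checks agree: the wrist put the tips 27 mm behind the TCP, and the side view puts finger A's tip at z≈36 with the TCP at 8.4. The tips are therefore about 12 mm above the bar, and the lack of contact is expected. Continuing down.

```bash
python3 -m crank '[[[0,0,-2],[0,0,0]],[[0,0,-4],[0,0,0]],[[0,0,-6],[0,0,0]],[[0,0,-8],[0,0,0]],[[0,0,-8],[0,0,0]]]'; python3 -c "
from b import *
st()"; python3 -m crank '[[[0,0,-1],[0,0,0]],[[0,0,-2],[0,0,0]],[[0,0,-3],[0,0,0]],[[0,0,-4],[0,0,0]],[[0,0,-4],[0,0,0]]]'; python3 -c "
from b import *
st()"
```

```text
time_s: 7.95
ee_pos: [0.4716, -0.0689, 0.0002]
orientation: [-0.242, 2.101, -2.1]
ft_force: [-0.5, 0.0, 0.1]
gripper_width: 0.0563
t 7.95 bed x -106.1 y 34.5 z 0.2 yawerr -0.00 tilt [-0.  0.] F bed -0.5 0.1 0.1 w 56.3
time_s: 8.57
ee_pos: [0.472, -0.0691, -0.0035]
orientation: [-0.241, 2.1, -2.1]
ft_force: [0.3, 0.4, 1.2]
gripper_width: 0.0561
t 8.57 bed x -105.9 y 34.4 z -3.5 yawerr -0.00 tilt [ 0. -0.] F bed 0.4 0.3 1.2 w 56.1
```

```bash
python3 -m crank '[[[0,0,-1],[0,0,0]],[[0,0,-1],[0,0,0]],[[0,0,-2],[0,0,0]],[[0,0,-2],[0,0,0]],[[0,0,-2],[0,0,0]]]'; python3 -c "
from b import *
st()"; python3 -m crank '[[[0,0,-1],[0,0,0]],[[0,0,-1],[0,0,0]],[[0,0,-2],[0,0,0]],[[0,0,-2],[0,0,0]],[[0,0,-2],[0,0,0]]]'; python3 - <<'E'
from b import *
st()
g=env.grab_frame("side");P=pts(g)*1000;q=P[...,:2]-org;bx=q@ax;by=q@ay;bz=P[...,2]
m=(bx>-80)&(bx<0)&(by>66)&(by<78)&(g["z_map"]>0)&(bz<40);print("bar z",np.median(bz[m]))
m=(bx>14)&(bx<30)&(by>0)&(by<25)&(g["z_map"]>0);print("nose top z",np.median(bz[m]))
E
```

```text
time_s: 9.2
ee_pos: [0.472, -0.0692, -0.0055]
orientation: [-0.241, 2.1, -2.101]
ft_force: [0.2, -1.7, 4.9]
gripper_width: 0.0562
t 9.20 bed x -105.8 y 34.2 z -5.5 yawerr -0.00 tilt [ 0. -0.] F bed -0.2 -1.7 4.9 w 56.2
time_s: 9.82
ee_pos: [0.4721, -0.0694, -0.0075]
orientation: [-0.241, 2.099, -2.101]
ft_force: [-0.8, -2.3, 6.1]
gripper_width: 0.0564
t 9.82 bed x -105.8 y 33.9 z -7.5 yawerr -0.01 tilt [ 0.    -0.001] F bed -1.3 -2.1 6.1 w 56.4
bar z 21.35162696396292
nose top z 31.34200473061488
```

Contact: 6 N, bar 3.6 mm down. About 6 mm more to go.

```bash
python3 -m crank '[[[0,0,-1],[0,0,0]],[[0,0,-2],[0,0,0]],[[0,0,-3],[0,0,0]],[[0,0,-4],[0,0,0]],[[0,0,-4],[0,0,0]]]'; python3 -c "
from b import *
st()"; python3 -m crank '[[[0,0,-1],[0,0,0]],[[0,0,-1],[0,0,0]],[[0,0,-2],[0,0,0]],[[0,0,-2],[0,0,0]],[[0,0,-2],[0,0,0]]]'; cat > chk.py <<'E'
from b import *
st()
g=env.grab_frame("side");P=pts(g)*1000;q=P[...,:2]-org;bx=q@ax;by=q@ay;bz=P[...,2]
hsv=cv2.cvtColor(g["color"],cv2.COLOR_RGB2HSV)
m=(by>66)&(by<78)&(g["z_map"]>0)&(bz<40)&(bx>-120)&(bx<5)&(hsv[...,1]<60)&(hsv[...,2]>110);print("bar z",np.median(bz[m]))
m=(bx>14)&(bx<30)&(by>0)&(by<25)&(g["z_map"]>0)&(bz>20);print("nose top z",np.median(bz[m]))
m=(bx>-100)&(bx<55)&(by>-36)&(by<36)&(bz>17)&(bz<26)&(hsv[...,0]<30)&(hsv[...,0]>10)&(hsv[...,1]>120)
print("die x",np.percentile(bx[m],[1,99]).round(1),"y",np.percentile(by[m],[1,99]).round(1),"z",np.percentile(bz[m],[5,50,95]).round(1))
E
python3 chk.py
```

```text
time_s: 10.5
ee_pos: [0.4726, -0.07, -0.0111]
orientation: [-0.24, 2.098, -2.102]
ft_force: [-0.3, -3.3, 8.1]
gripper_width: 0.0563
t 10.50 bed x -105.5 y 33.3 z -11.1 yawerr -0.02 tilt [ 0.001 -0.002] F bed -1.1 -3.1 8.1 w 56.3
time_s: 11.12
ee_pos: [0.4729, -0.07, -0.0125]
orientation: [-0.239, 2.097, -2.102]
ft_force: [-1.9, -3.1, 14.2]
gripper_width: 0.0565
t 11.12 bed x -105.1 y 33.2 z -12.5 yawerr -0.02 tilt [ 0.002 -0.002] F bed -2.5 -2.5 14.2 w 56.5
bar z 16.012377532689413
nose top z 42.17952523398566
die x [-84.3 -35.9] y [-28.7  28.7] z [18.9 22.6 23.9]
```

The bar is fully pressed (14 N, hard stop, nose top up to z 42). Now I'll push along bed +x, with each 10 mm being world (9.74, 2.27).

```bash
python3 -m crank '[[[3,2,0],[0,0,0]],[[7,3,0],[0,0,0]],[[11,4.5,0],[0,0,0]],[[15,5.5,0],[0,0,0]],[[19,6.5,0],[0,0,0]]]'; python3 chk.py;  python3 -m crank '[[[4,0.9,0],[0,0,0]],[[8,1.8,0],[0,0,0]],[[12,2.7,0],[0,0,0]],[[16,3.6,0],[0,0,0]],[[19.5,4.5,0],[0,0,0]]]'; python3 chk.py
```

```text
time_s: 11.8
ee_pos: [0.4892, -0.0625, -0.0127]
orientation: [-0.244, 2.101, -2.102]
ft_force: [-7.3, -2.9, 21.0]
gripper_width: 0.0565
t 11.80 bed x -87.6 y 36.8 z -12.7 yawerr -0.01 tilt [-0.003 -0.001] F bed -7.8 -1.1 21.0 w 56.5
bar z 15.84141417750995
nose top z 42.25773156995888
die x [-78.2 -29. ] y [-29.2  27. ] z [19.2 22.6 24.1]
time_s: 12.48
ee_pos: [0.5088, -0.0578, -0.0126]
orientation: [-0.244, 2.102, -2.101]
ft_force: [-7.1, -2.1, 20.7]
gripper_width: 0.0564
t 12.47 bed x -67.4 y 36.9 z -12.6 yawerr 0.00 tilt [-0.002  0.   ] F bed -7.4 -0.5 20.7 w 56.4
bar z 15.764904121307822
nose top z 42.29382435248047
die x [-58.8  -8.8] y [-30.2  24.2] z [18.7 22.6 24.1]
```

```bash
python3 -m crank '[[[4.5,0.2,0.3],[0,0,0]],[[9,1,0.3],[0,0,0]],[[13.5,2,0.3],[0,0,0]],[[18,3.2,0.3],[0,0,0]],[[21,4,0.3],[0,0,0]]]'; python3 chk.py;  python3 -m crank '[[[4,0.9,0],[0,0,0]],[[8,1.8,0],[0,0,0]],[[12,2.7,0],[0,0,0]],[[16,3.6,0],[0,0,0]],[[20,4.6,0],[0,0,0]]]'; python3 chk.py
```

```text
time_s: 13.15
ee_pos: [0.53, -0.0537, -0.0125]
orientation: [-0.244, 2.102, -2.101]
ft_force: [-5.9, -1.6, 18.3]
gripper_width: 0.0564
t 13.15 bed x -45.8 y 36.1 z -12.5 yawerr 0.01 tilt [-0.002  0.   ] F bed -6.1 -0.3 18.3 w 56.4
bar z 15.691990629197683
nose top z 42.15635969025916
die x [-36.6  13.1] y [-30.3  22.4] z [18.9 22.6 24.1]
time_s: 13.82
ee_pos: [0.5499, -0.0492, -0.0125]
orientation: [-0.244, 2.102, -2.101]
ft_force: [-5.6, -1.2, 16.4]
gripper_width: 0.0562
t 13.82 bed x -25.5 y 36.0 z -12.5 yawerr 0.00 tilt [-0.002  0.   ] F bed -5.7 0.1 16.4 w 56.2
bar z 15.67504592830582
nose top z 37.25730925288473
die x [-16.5  32.5] y [-30.4  14. ] z [18.8 22.5 23.9]
```

```bash
python3 -m crank '[[[3,0.7,0],[0,0,0]],[[6,1.4,0],[0,0,0]],[[9,2.1,0],[0,0,0]],[[11,2.5,0],[0,0,0]],[[11,2.5,0],[0,0,0]]]'; python3 chk.py;  python3 -m crank '[[[1,0.2,0],[0,0,0]],[[1.5,0.3,0],[0,0,0]],[[2,0.5,0],[0,0,0]],[[2.5,0.6,0],[0,0,0]],[[2.5,0.6,0],[0,0,0]]]'; python3 chk.py
```

```text
time_s: 14.5
ee_pos: [0.5612, -0.0466, -0.0124]
orientation: [-0.243, 2.102, -2.1]
ft_force: [-6.4, -0.7, 17.2]
gripper_width: 0.0561
t 14.50 bed x -13.8 y 36.0 z -12.4 yawerr 0.01 tilt [-0.002  0.001] F bed -6.4 0.8 17.2 w 56.1
bar z 15.721103044293084
nose top z 23.6435624283019
die x [-4.9 49.8] y [-30.6  14.2] z [18.3 22.5 24. ]
time_s: 15.18
ee_pos: [0.5633, -0.0461, -0.0124]
orientation: [-0.244, 2.102, -2.101]
ft_force: [-7.4, -0.9, 16.3]
gripper_width: 0.0564
t 15.18 bed x -11.7 y 36.0 z -12.4 yawerr 0.01 tilt [-0.002  0.   ] F bed -7.4 0.8 16.3 w 56.4
bar z 15.638138939158775
nose top z 29.271162911488787
die x [-2.8 50.2] y [-30.5  14.2] z [18.7 22.6 24. ]
```

```bash
python3 -m crank '[[[0.5,0.1,0],[0,0,0]],[[1,0.2,0],[0,0,0]],[[1.5,0.3,0],[0,0,0]],[[1.5,0.3,0],[0,0,0]],[[1.5,0.3,0],[0,0,0]]]' | grep force; python3 chk.py;  python3 -m crank '[[[0.5,0.1,0],[0,0,0]],[[1,0.2,0],[0,0,0]],[[1,0.2,0],[0,0,0]],[[1,0.2,0],[0,0,0]],[[1,0.2,0],[0,0,0]]]' | grep force; python3 chk.py
```

```text
ft_force: [-8.2, -1.3, 19.2]
t 15.85 bed x -11.1 y 35.9 z -12.4 yawerr -0.02 tilt [-0.004 -0.   ] F bed -8.3 0.6 19.2 w 56.4
bar z 15.73498888229699
nose top z 33.09888011146478
die x [-2.4 50.1] y [-30.3  13.8] z [19.1 22.5 24.1]
ft_force: [-10.9, -2.9, 21.2]
t 16.52 bed x -11.1 y 36.0 z -12.5 yawerr -0.02 tilt [-0.006 -0.001] F bed -11.3 -0.4 21.2 w 56.5
bar z 15.745190825055571
nose top z 35.64162018444742
die x [-2.2 50. ] y [-30.5  13.8] z [18.8 22.5 24. ]
```

The TCP has stopped at x = -11.1, so the die's face is at about 0, and the force is rising: it is at the stop. One firmer nudge, then back off with the bar still down.

```bash
python3 -m crank '[[[1,0.2,0],[0,0,0]],[[1.5,0.3,0],[0,0,0]],[[2,0.4,0],[0,0,0]],[[2,0.4,0],[0,0,0]],[[2,0.4,0],[0,0,0]]]' | grep force; python3 chk.py;  python3 -m crank '[[[-2,-0.5,0],[0,0,0]],[[-4,-0.9,0],[0,0,0]],[[-6,-1.4,0],[0,0,0]],[[-8,-1.9,0],[0,0,0]],[[-9,-2.1,0],[0,0,0]]]' | grep force; python3 - <<'E'
import chk
from b import *
w=env.grab_frame("wrist");a=w["color"];b=env.grab_frame("side")["color"]
cv2.imwrite("pics/home.png",np.hstack([cv2.resize(b[180:320,150:340],(400,300)),cv2.resize(a,(400,300))])[:,:,::-1])
E
```

```text
ft_force: [-15.4, -4.6, 25.9]
t 17.20 bed x -10.9 y 35.9 z -12.5 yawerr -0.07 tilt [-0.009 -0.002] F bed -16.1 -1.0 25.9 w 56.2
bar z 15.786553678899862
nose top z 39.88079616064161
die x [-2.  50.7] y [-30.2  14. ] z [18.6 22.6 24.1]
ft_force: [1.3, 0.8, 8.2]
t 17.88 bed x -12.7 y 35.4 z -12.2 yawerr 0.01 tilt [0.004 0.002] F bed 1.5 0.5 8.2 w 56.2
bar z 15.876338411780544
nose top z 23.662408137206103
die x [-1.9 50.5] y [-30.6  14.3] z [18.9 22.6 24. ]
```

View pics/home.png

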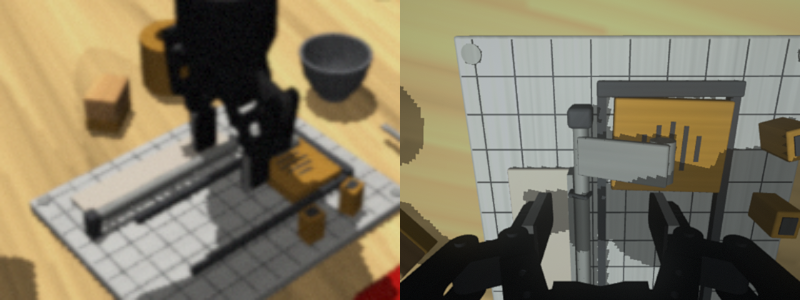

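The plate is under the nose and looks seated, but its far edge may be slightly skewed at (613,97)-(735,100). I'll measure the yaw and gap with line fits in the wrist image before releasing.

```bash
cat > yaw.py <<'E'
from b import *
import sys
s=st();f=env.grab_frame("wrist");M=np.eye(4);M[:3,:3]=R.from_rotvec(s["orientation"]).as_matrix();M[:3,3]=s["ee_pos"]
g=dict(f,pose=M@f["tool_from_camera"]);c=f["color"];P=pts(g)*1000;hsv=cv2.cvtColor(c,cv2.COLOR_RGB2HSV)
q=P[...,:2]-org;bx=q@ax;by=q@ay
m=((hsv[...,0]>10)&(hsv[...,0]<28)&(hsv[...,1]>150)&(abs(by)<36)&(bx>-30)&(bx<60)&(f["z_map"]>0)).astype(np.uint8)
m=cv2.morphologyEx(m,cv2.MORPH_OPEN,np.ones((3,3)))
v,u=np.nonzero(m);print("px",u.min(),u.max(),v.min(),v.max())
def line(uv,lab,along):
    B=np.array([((cast(g,a,b,.022)[:2]*1000-org)@ax,(cast(g,a,b,.022)[:2]*1000-org)@ay) for a,b in uv],np.float32)
    vx,vy,x0,y0=cv2.fitLine(B,cv2.DIST_HUBER,0,.01,.01).ravel()
    if along=="y":sl=vx/vy;print(lab,"angle deg",np.degrees(-np.arctan(sl)).round(2),"x at y=0: %.1f  at -29: %.1f at 29: %.1f"%(x0-sl*y0,x0+sl*(-29-y0),x0+sl*(29-y0)))
    else:sl=vy/vx;print(lab,"angle deg",np.degrees(np.arctan(sl)).round(2),"y at x=25: %.1f"%(y0+sl*(25-x0)))
us=range(u.min()+6,u.max()-5,2)
line([(a,np.nonzero(m[:,a])[0].min()) for a in us],"far edge","y")
line([(a,np.nonzero(m[:,a])[0].max()) for a in range((u.min()+u.max())//2,u.max()-5,2)],"near edge right half","y")
vs=range(v.min()+6,v.max()-8,2);line([(np.nonzero(m[b])[0].max(),b) for b in vs],"right edge","x")
y0=max(v.min()-25,0);x0=u.min()-25
cv2.imwrite(sys.argv[1],cv2.resize(c[y0:v.max()+25,x0:u.max()+30],None,fx=4,fy=4,interpolation=2)[:600,:800,::-1])
E
python3 yaw.py pics/z1.png
```

```text
t 18.02 bed x -12.7 y 35.4 z -12.3 yawerr 0.01 tilt [0.004 0.001] F bed 2.1 0.7 8.0 w 56.2
px 296 467 138 268
far edge angle deg -1.54 x at y=0: 50.4  at -29: 49.6 at 29: 51.2
near edge right half angle deg 2.09 x at y=0: 0.6  at -29: 1.6 at 29: -0.5
right edge angle deg -1.73 y at x=25: -29.9
```

View pics/z1.png

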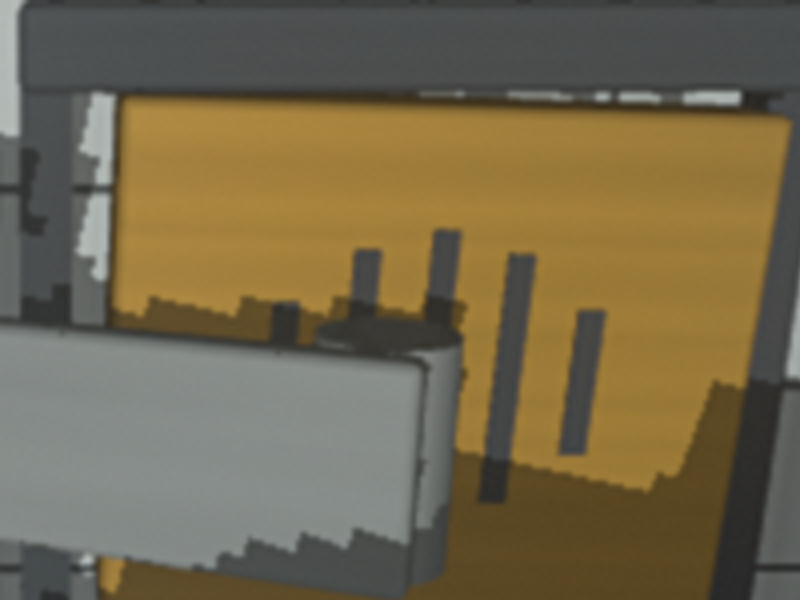

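The die is about 1.6° skewed, with its -y front corner roughly 1.5 mm off the stop. I was pushing slightly to the +y side of centre. With the bar still down, I'll shift the finger to the -y side and push with a slight -y drag to square it.

```bash
python3 -m crank '[[[-3,-0.7,-0.5],[0,0,0]],[[-2.5,-3,-1],[0,0,0]],[[-2,-5.5,-1],[0,0,0]],[[-1.1,-8.5,-1],[0,0,0]],[[-1.1,-8.5,-1],[0,0,0]]]' | grep force; python3 -c "import chk"; python3 -m crank '[[[1,0.2,0],[0,0,0]],[[2,0.5,0],[0,0,0]],[[3,0.7,0],[0,0,0]],[[4,0.9,0],[0,0,0]],[[5,1.1,0],[0,0,0]]]' | grep force; python3 yaw.py pics/z2.png
```

```text
ft_force: [-1.2, 5.2, 17.6]
t 18.70 bed x -15.7 y 28.9 z -12.5 yawerr 0.06 tilt [0.004 0.005] F bed -0.0 5.4 17.6 w 56.8
bar z 15.878976664304462
nose top z 23.03107901864093
die x [-1.9 50.7] y [-30.1  13.2] z [18.9 22.6 24. ]
ft_force: [-5.5, -0.2, 21.8]
t 19.38 bed x -13.0 y 28.2 z -12.5 yawerr 0.04 tilt [-0.     0.002] F bed -5.4 1.0 21.8 w 56.2
px 278 447 138 269
far edge angle deg -1.61 x at y=0: 50.3  at -29: 49.5 at 29: 51.1
near edge right half angle deg -0.59 x at y=0: 1.4  at -29: 1.1 at 29: 1.7
right edge angle deg -1.6 y at x=25: -29.9
```

```bash
python3 -m crank '[[[1,0,0],[0,0,0]],[[2,0,0],[0,0,0]],[[2.5,-0.4,0],[0,0,0]],[[3,-0.8,0],[0,0,0]],[[3.2,-1,0],[0,0,0]]]' | grep force; python3 yaw.py pics/z2.png
```

```text
ft_force: [-10.1, 2.6, 25.5]
t 20.05 bed x -11.3 y 27.7 z -12.6 yawerr 0.06 tilt [-0.002  0.004] F bed -9.3 4.8 25.5 w 56.3
px 277 445 143 273
far edge angle deg -1.38 x at y=0: 50.4  at -29: 49.7 at 29: 51.1
near edge right half angle deg -0.83 x at y=0: 1.5  at -29: 1.1 at 29: 1.9
right edge angle deg -1.37 y at x=25: -29.9
```

Rotation has begun; continuing.

```bash
python3 -m crank '[[[0.8,-0.3,0],[0,0,0]],[[1.5,-0.5,0],[0,0,0]],[[2,-0.7,0],[0,0,0]],[[2,-1,0],[0,0,0]],[[2,-1,0],[0,0,0]]]' | grep force; python3 yaw.py pics/z2.png
```

```text
ft_force: [-11.0, 3.5, 26.8]
t 20.73 bed x -10.2 y 26.9 z -12.7 yawerr 0.03 tilt [-0.004  0.004] F bed -9.9 5.9 26.8 w 56.3
px 276 442 145 272
far edge angle deg 0.28 x at y=0: 51.4  at -29: 51.5 at 29: 51.2
near edge right half angle deg 0.24 x at y=0: 2.4  at -29: 2.5 at 29: 2.2
right edge angle deg 0.16 y at x=25: -30.1
```

Square now (about 0.2°). One more small push to confirm the stop.

```bash
python3 -m crank '[[[0.5,0.1,0],[0,0,0]],[[1,0.2,0],[0,0,0]],[[1.5,0.3,0],[0,0,0]],[[1.5,0.3,0],[0,0,0]],[[1.5,0.3,0],[0,0,0]]]' | grep force; python3 yaw.py pics/z3.png
```

```text
ft_force: [-14.2, 2.4, 30.6]
t 21.40 bed x -10.3 y 26.9 z -12.7 yawerr 0.01 tilt [-0.006  0.004] F bed -13.3 5.5 30.6 w 56.3
px 276 442 145 272
far edge angle deg 0.42 x at y=0: 51.4  at -29: 51.6 at 29: 51.2
near edge right half angle deg 0.22 x at y=0: 2.4  at -29: 2.6 at 29: 2.3
right edge angle deg 0.2 y at x=25: -30.1
```

View pics/z3.png

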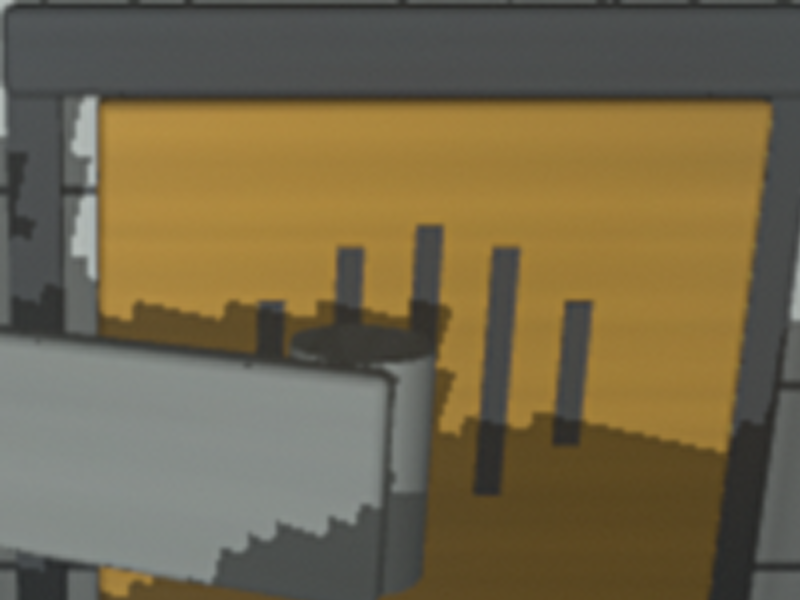

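The die is flush and square on the stop. Backing off with the bar held down, then lifting slowly.

```bash
python3 -m crank '[[[-3,-0.7,0],[0,0,0]],[[-6,-1.4,0],[0,0,0]],[[-8,-1.8,0],[0,0,0]],[[-9,0,0],[0,0,0]],[[-9.5,3,0],[0,0,0]]]' | grep force; python3 chk.py; python3 -m crank '[[[0,0,1],[0,0,0]],[[0,0,2],[0,0,0]],[[0,0,3],[0,0,0]],[[0,0,4],[0,0,0]],[[0,0,5],[0,0,0]]]' | grep force; python3 chk.py;python3 -m crank '[[[0,0,1],[0,0,0]],[[0,0,2],[0,0,0]],[[0,0,3],[0,0,0]],[[0,0,4],[0,0,0]],[[0,0,6],[0,0,0]]]' | grep force; python3 chk.py
```

```text
ft_force: [1.4, -5.6, 15.9]
t 22.07 bed x -11.6 y 26.2 z -11.7 yawerr -0.04 tilt [ 0.008 -0.004] F bed 0.1 -5.8 15.9 w 56.1
bar z 16.842378869445064
nose top z 23.53996578713907
die x [-0.5 51.4] y [-30.3  10.8] z [18.7 22.5 24. ]
ft_force: [1.7, -1.3, 2.7]
t 22.75 bed x -13.9 y 28.6 z -8.7 yawerr -0.01 tilt [ 0.003 -0.   ] F bed 1.3 -1.6 2.7 w 56.5
bar z 20.894792465828374
nose top z 28.712383096261064
die x [-0.5 51.3] y [-30.5  16.5] z [18.6 22.5 23.8]
ft_force: [0.2, 0.1, -0.3]
t 23.43 bed x -15.5 y 29.4 z -3.5 yawerr 0.01 tilt [-0.001  0.   ] F bed 0.2 0.1 -0.3 w 56.3
bar z 20.980975786868086
nose top z 31.35359989315367
die x [-0.6 51.4] y [-30.3  17. ] z [18.7 22.5 23.9]
```

Bar at 21 mm (clip about 0.175), force zero: clamped. Lifting clear and retreating.

```bash
python3 -m crank '[[[-1,0,8],[0,0,0]],[[-2,0,25],[0,0,0]],[[-2,0,50],[0,0,0]],[[-2,0,80],[0,0,0]],[[-2,0,110],[0,0,0]]]' | grep force; python3 -m crank '[[[-10,-10,30],[0,0,0]],[[-30,-40,50],[0,0,0]],[[-50,-80,60],[0,0,0]],[[-80,-120,60],[0,0,0]],[[-110,-160,60],[0,0,0]]]' | grep force; python3 -m crank '[[[0,0,0],[0,0,0]],[[0,0,0],[0,0,0]],[[0,0,0],[0,0,0]],[[0,0,0],[0,0,0]],[[0,0,0],[0,0,0]]]' | grep ee_; python3 - <<'E'
import chk
from h import *
t=env.grab_frame("top");g=env.grab_frame("side")["color"]
cv2.imwrite("pics/end.png",np.hstack([cv2.resize(t["color"][130:310,215:435],(400,327)),cv2.resize(g[180:360,150:420],(400,327))])[:,:,::-1])
o=np.load("top0.npz")["color"].astype(int)
d=(abs(t["color"].astype(int)-o).max(-1)>60)[130:310,215:435].astype(np.uint8)
n,_,s,c=cv2.connectedComponentsWithStats(d)
print([(s[i].tolist()) for i in range(1,n) if s[i,4]>8])
E
```

```text
ft_force: [0.4, 0.2, -0.5]
ft_force: [-0.3, 0.1, -0.3]
ee_pos: [0.4497, -0.2129, 0.1666]
t 25.35 bed x -160.1 y -100.8 z 166.6 yawerr 0.07 tilt [-0.  0.] F bed 0.6 0.2 0.2 w 56.2
bar z 20.92037449348866
nose top z 34.74804996395611
die x [-0.8 51.2] y [-30.2  29.3] z [18.7 22.4 24. ]
[[95, 61, 31, 26, 439], [103, 97, 32, 28, 644], [165, 127, 55, 53, 1804]]
```

View pics/end.png

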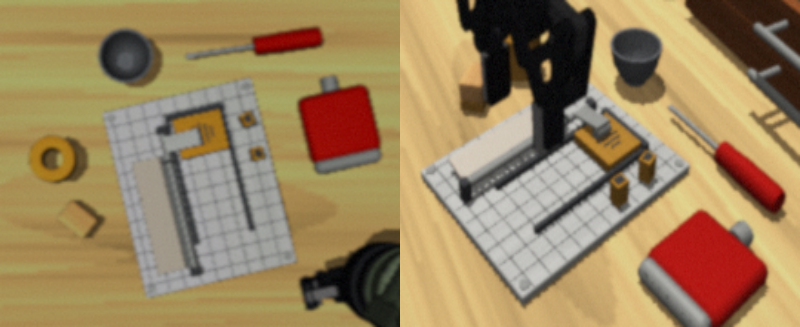

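The plate is home under the nose and clamped, at about (200,130) in the top half of the picture. The bystanders haven't moved: the only image differences are the die's old and new places and the arm. Handing in.

```bash
python3 -c "
from h import env
print(env.finish_job())"
```

```text
the job is handed in; nothing more can be done
None
```

The die plate is home against the end stop and clamped by the clip, and I handed the job in with the arm clear at about 25 s.

**What I did:** I pressed the bar to its hard stop with one fingertip and held it there while the other pushed the die along the channel under the nose. The die first reached the stop about 1.6° skewed. Still holding the bar down, I pushed again off-centre to square it, backed off the die, let the bar up slowly and withdrew.

**Last checks:**
- **Seating:** Just before release, the wrist view showed the die flush with the stop, and line fits gave about 0.2–0.4° of yaw. After release its edges read -0.8 to 51.2 mm along the bed, against an ideal of 0 to 50.
- **Clamp:** The bar rests at 20.9 mm above the table. That matches the clip's expected angle of about 0.175 with the nose on the die.
- **Surroundings:** Comparing the final top image with the first around the bed, only the die and the arm had changed. The highest wrist force I read was about 34 N.

**What disagreed:**
- **Fingertip depth:** At the opening I used, the fingertips sat about 27 mm behind the TCP, not the 13 mm or less I expected. I used the measured value.
- **Position readings:** The wrist camera's x readings were 1–2 mm high, within its calibration. "Fully home" therefore rests mainly on the flush view and on the force rising with no further motion.

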